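# Take the thickness of a rock disc with the ratchet micrometer

### The job

Measure the red-brown sandstone disc on the thickness gauge: lay it flat in the gauge's nest, swing the arm over it up to its stop, then screw the spindle down onto it by turning the ratchet cap on top of the head clockwise until the clutch clicks - at least three clicks, at most eight. Let the clutch set the measuring force: go gently and do not press the head or the disc down, since the stone chips under much more than the clutch allows. Leave the spindle closed on the disc with the arm at its stop, and leave the other things on the bench where they are.

Things in the scene. Friction and masses are not known exactly. Their poses are not given: they have to be found in the camera images.
- sandstone: the red-brown sandstone disc to be measured, the only red-brown one: 50 mm across, sawn 18.8 to 21 mm thick (to be measured, different every time), 60 to 130 g, lying flat on the bench. Origin: centre of its underside.
- nest: round steel seat of the thickness gauge for the disc, 69 mm across: flat floor with a raised rim, 57 mm inside and 66 mm outside diameter, 2.5 mm high; a disc put down over 3 mm off stays perched on the rim. Fixed; floor 45.0 to 45.6 mm above the bench. Origin: centre of the floor, where the middle of the disc's underside belongs; z up; x points to the column, 120 mm away.
- column (a point): point on the axis of the gauge's fixed upright column (28 mm across, its top 152 mm above the bench), 100 mm above the bench. The swing arm turns about this vertical axis; the measuring head is 120 mm from it.
- swing_arm (a joint): angle of the swing arm, rad: 0 against its stop, with the spindle over the middle of the nest; larger is swung aside, anticlockwise seen from above (the head then stands on the gauge's -y side). Starts 0.95 to 1.3 out. A stiff pivot (about 2.5 N at the head) that stays where it is left; swing it by pushing or holding the micrometer head. The arm is 26 mm wide, 91 to 115 mm above the bench, with a boss 36 mm across at the head, 88 to 118 mm above the bench.
- cap_top (a point): centre of the top face of the ratchet cap (dark steel, ribbed, 20 mm across, 30 mm tall, yellow mark on top) at the very top of the micrometer head, about 215 mm above the bench; its axis is vertical and is the spindle's axis. Below the cap comes the aluminium thimble (30 mm across, 43 mm tall, its top 33 mm below this point). Cap, thimble and spindle all move down together as the thimble is screwed in, 1 mm per rad.
- ratchet (a joint): how far the cap has slipped round on the thimble, rad, 0 at the start, growing clockwise seen from above. It has 24 teeth: one click is 0.26 rad, felt as the torque swinging between about 0.03 and 0.09 N m. Below 0.09 N m the cap carries the thimble with it and this value stays; it also slips when the spindle is free but something holds the head back (such as fingers that grip the cap and do not follow it down).
- thimble (a joint): angle of the thimble, rad, growing clockwise seen from above; starts between -0.2 and 0.2. Each rad clockwise lowers the spindle, the thimble and the cap by 1 mm (a quick-feed screw that turns with 0.08 N m and holds itself). From the start the spindle comes down on the seated disc after 1.2 to 4.4 rad. With the clutch slipping the spindle presses on the disc with about 13 N, plus whatever the hand presses down.
- spindle: steel measuring spindle, 8 mm across, pointing down from the head. Origin: centre of its flat tip. With the arm at its stop the tip passes 1.2 to 4.4 mm above the seated disc before it is screwed down.
- concrete: grey concrete disc, 50 mm across, 20 mm thick, lying flat: a bystander. Origin: centre of its underside.
- limestone: cream limestone disc, 50 mm across, 20 mm thick, lying flat: a bystander. Origin: centre of its underside.
- brass_tee: brass tee valve with a black knob, 70 mm long, 46 mm high: a bystander. Origin: centre of its underside.
- wash_bottle: white bottle with a red cap, 64 mm across, 170 mm high, upright: a bystander. Origin: centre of its underside.
- brush: small hand brush with a wooden handle, lying flat: a bystander. Origin: its underside, near mid-length.
- setting_gauge: steel setting cylinder with a blue band, 40 mm across, 30 mm high: a bystander. Origin: centre of its underside.
- seal_ring: black rubber sealing ring, 76 mm across, 7 mm thick, lying flat: a bystander. Origin: centre of its underside.
Mind the look-alikes: they are no part of the job. Leave any black or orange look-alike of the sandstone alone.

How it is judged:
By the outcome, as a careful person would: the job done as asked, in the order asked, and still so for the second after the job is handed in, with the robot touching nothing.
It also fails if it takes over 72 s, if anything falls off the work surface, if the arm or the gripper's body presses on something with over 40 N, if the wrist force passes 120 N, or if a joint passes its speed limit or range.

### The arm

A 6-joint arm with a two-finger parallel gripper is mounted at the origin on the work surface. World frame = base frame: x ahead of the robot, y to its left, z up, the work surface at z = 0. Lengths are in mm, angles in degrees, forces in N, time in s.
With the tool pointing down it reaches from about 300 to 850 mm from the base axis. Payload 4.2 kg.
Tool frame: the origin (TCP) lies between the finger pads; the fingertips stand 19 mm ahead of it and the grasp point (between the pads) is the TCP (env.tips_ahead is the distance from the TCP to the fingertips, in mm); z points along the fingers, y is the direction in which the jaws open and shut (so a half turn about z gives the same grasp; the last joint's range is limited). The gripper opens to 91 mm and grips with 3 to 60 N. Pads are 32 mm wide; open, the fingers measure 118 mm over their backs; the gripper's body (76 mm by 178 mm) begins 60 mm behind the grasp point.
Start: joints at [76.203, 18.312, 89.639, -0, 72.044, -1.146], TCP at [125.931, 561.055, 232.976] pointing down, gripper open.
Joint ranges: [-177.97, 177.97], [-48.28, 115.42], [12.27, 149.76], [-77.06, 257.06], [2.81, 150.46], [-146.56, 146.56]. Speed limits (degrees/s): [147.25, 147.25, 180, 180, 180, 180].

### API

Orientations are given as [roll, pitch, yaw] about the fixed x, y, z axes, in that order (R = Rz(yaw) Ry(pitch) Rx(roll)).
In Python, from workcell import telemetry, viewer, job_done, env gives the robot as it stands. The module is installed in compiled form; this text tells all that it offers.
- The arm moves only by the shell command python3 -m jog 'ROWS' [FORCE]. ROWS is JSON, a list of rows, each a list of 3 entries, a list of its own where there are three numbers: the shift along the tool's x, y, z in cm, then the turn about the tool's z in degrees, then the opening, from 0 (shut) to 1 (fully open). A call has 1 to 10 rows; each row shifts and turns the pose as measured when the row begins, along the tool's axes as they then stand; what a row does not reach is not made up. A row lasts 1/8 s, in which the tool goes at most 62.5 mm and 10.7 degrees, less where a joint would pass 70% of its speed; a pose out of reach is approached as far as the arm can. A call is refused whole if a number of a shift passes 6.25 or a number of a turn 10.7, either way. A call with a gripper value outside its range is refused whole. The fingers move at their own pace and stop on an object; FORCE is the grip in N (left out, the last holds). Time passes only in rows, so rows that do not move let the fingers close. It gives the time, the measured TCP pose, the force and the opening at its end, in the units of the state.
- telemetry.state(): the state, without advancing time (a new reading comes with each control period).
- viewer.grab_frame(name): name is "scene" or "side" or "wrist"; returns a dict with "color" (480x640x3 uint8, red, green, blue), "K" (3x3 intrinsics, pixels), "k1" (the pictures are not rectified: a ray, as slopes to the right and down, at radius r is drawn at 1 + k1 r^2 times it, then the intrinsics apply), "rvec" (rotation vector, rad) and "tvec" (3), from world to camera coordinates, as OpenCV has them. Camera axes: x right, y down, z forward; pixel columns grow to the right and rows downward; lengths in mm; the calibration is good to about 2 mm. A picture is of the moment at which its call begins. There is no depth.
- job_done(): hands the job in, once; it reports no verdict.
The state is a dict: "time_s": time; "qpos": joint angles; "qvel": joint speeds; "effort": joint torques, N m; "ee_pos": TCP position; "ee_rot": TCP orientation; "force": force on the tool from outside, world axes, zero at the start; "torque": the same for the moment, N m; "gripper_width": finger opening in mm.
Only numpy, scipy, OpenCV 4.12 (cv2) and the standard library are available. Lean on these libraries where they do the work, as an engineer would, in place of code of your own. Each camera call takes 0.05 s, during which the arm holds its last target. There are 200 camera calls.

## Working session

There is one attempt and no reset: what is moved stays moved. The work goes in short steps, Python scripts to look and compute and a shell command to move; the robot and the scene stay as the last step left them, time stands still between calls to the robot, and variables do not carry over. Pictures are saved under pics/ and viewed, about 8 in all and at most 12, crops included, and the job is handed in when it is done.

```bash
mkdir -p pics
cat > h.py <<'E'
import numpy as np, cv2
from workcell import telemetry, viewer, job_done, env
def grab(name,fn=None):
    f=viewer.grab_frame(name)
    if fn: cv2.imwrite('pics/'+fn,cv2.cvtColor(f['color'],cv2.COLOR_RGB2BGR))
    np.savez('pics/'+name+'.npz',**f)
    return f
def ray(f,u,v):
    K=f['K'];k=float(f['k1'])
    d=cv2.undistortPoints(np.array([[[u,v]]],float),K,np.array([k,0,0,0.]))[0,0]
    R=cv2.Rodrigues(np.array(f['rvec'],float))[0];t=np.array(f['tvec'],float).ravel()
    return -R.T@t, R.T@np.array([d[0],d[1],1.])
def onz(f,u,v,z):
    c,d=ray(f,u,v);return c+d*(z-c[2])/d[2]
def proj(f,p):
    return cv2.projectPoints(np.array(p,float).reshape(-1,1,3),np.array(f['rvec'],float),np.array(f['tvec'],float),f['K'],np.array([float(f['k1']),0,0,0.]))[0][:,0]
def tri(f1,p1,f2,p2):
    c1,d1=ray(f1,*p1);c2,d2=ray(f2,*p2)
    s=np.linalg.lstsq(np.c_[d1,-d2],c2-c1,rcond=None)[0]
    a,b=c1+d1*s[0],c2+d2*s[1];return (a+b)/2,np.linalg.norm(a-b)
E
python3 - <<'E'
from h import *
print(telemetry.state(),env.tips_ahead)
a=grab('scene','s0.png');b=grab('side','d0.png');c=grab('wrist','w0.png')
for f in(a,b,c):print(ray(f,320,240),f['k1'],f['K'][0,0])
E
```

```text
{'time_s': 0.0, 'qpos': array([ 7.62052679e+01,  1.83517356e+01,  8.97091807e+01,  2.38771172e-03,
        7.20432449e+01, -1.14627052e+00]), 'qvel': array([-0.05357113,  0.02465081, -0.02411023, -0.00920341, -0.11525979,
        0.00832843]), 'effort': array([ 1.08465701e-03, -4.12456262e+01, -2.31978607e+01,  7.28525408e-02,
        4.54800075e-02, -1.69033751e-04]), 'ee_pos': array([125.78016373, 560.57039154, 232.10050716]), 'ee_rot': array([-1.79895905e+02, -4.35334014e-03,  1.67350796e+02]), 'force': array([-0.43195735,  0.66416647,  0.14357033]), 'torque': array([-0.04154065, -0.03612137, -0.01181448]), 'gripper_width': 90.77703712320202} 19.0
(array([1347.10875236,  755.72081134, 1248.5443236 ]), array([-0.5120495 , -0.49465942, -0.70224211])) -0.14373963843446907 551.7141630910768
(array([ 182.11578859, -731.83437003,  874.37825293]), array([ 0.33360382,  0.6757371 , -0.65752479])) -0.10925424748137252 484.6670482349452
(array([ 49.50369699, 578.35815993, 384.94421992]), array([ 0.26329589, -0.08637991, -0.96119022])) -0.036947430640492045 361.64589006913394
```

View pics/s0.png

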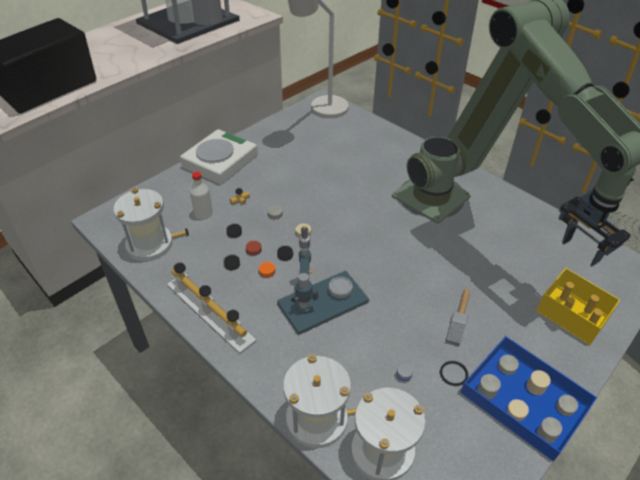

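View pics/d0.png

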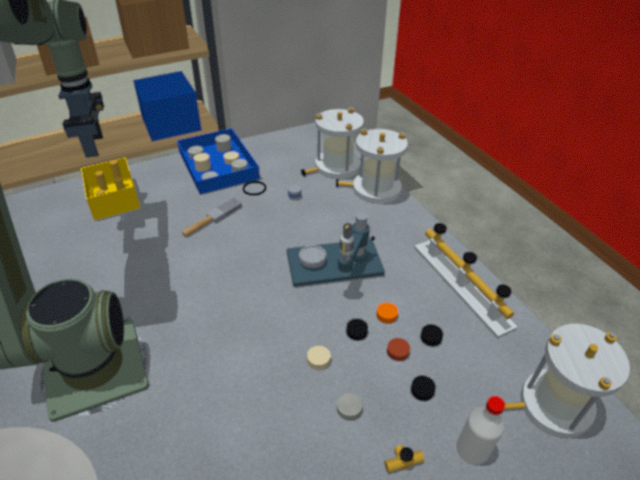

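Run:
```python
from h import *
a=dict(np.load('pics/scene.npz'));b=dict(np.load('pics/side.npz'))
def red(f,reg):
    h=cv2.cvtColor(f['color'],cv2.COLOR_RGB2HSV);m=((h[...,0]<8)|(h[...,0]>174))&(h[...,1]>110)
    x0,x1,y0,y1=reg;k=np.zeros(m.shape,np.uint8);k[y0:y1,x0:x1]=m[y0:y1,x0:x1]
    n,l,s,c=cv2.connectedComponentsWithStats(k);i=1+s[1:,4].argmax();return c[i],s[i]
for f,r in((a,(235,275,230,262)),(b,(380,415,330,368))):
    c,s=red(f,r);print(c,s,onz(f,*c,11))
for n,p,q in(('orange',(267,269),(388,312)),('blk',(286,253),(357,328)),('blk',(232,262),(432,334)),('blk',(234,230),(423,387)),('nest',(341,287),(314,256))):
    print(n,onz(a,*p,10 if n!='nest' else 48),onz(b,*q,10 if n!='nest' else 48))
A=cv2.resize(a['color'][210:340,260:380],None,fx=4,fy=4,interpolation=3)[:520,:400]
A=cv2.resize(a['color'][212:337,268:378],(396,450),interpolation=3)
B=cv2.resize(b['color'][200:305,280:392],(400,375),interpolation=3)
im=np.zeros((450,796,3),np.uint8);im[:,:396]=A;im[:375,396:]=B
cv2.imwrite('pics/g1.png',im[...,::-1])
```

```text
[253.05063291 247.36075949] [246 241  15  14 158] [ 617.60296313 -242.28520669   11.        ]
[398.12852665 348.65203762] [388 338  22  22 319] [ 618.08061458 -240.66423502   11.        ]
orange [ 647.29049203 -142.72344229   10.        ] [ 653.48007616 -140.83960074   10.        ]
blk [ 560.27877253 -151.32403988   10.        ] [ 565.10375852 -151.14831072   10.        ]
blk [ 704.40124642 -240.87704829   10.        ] [ 709.25286993 -239.29956536   10.        ]
blk [ 609.20386305 -347.87982096   10.        ] [ 613.074712   -344.43022375   10.        ]
nest [565.71617868  86.4793005   48.        ] [561.3790727   69.00727301  48.        ]
```

View pics/g1.png

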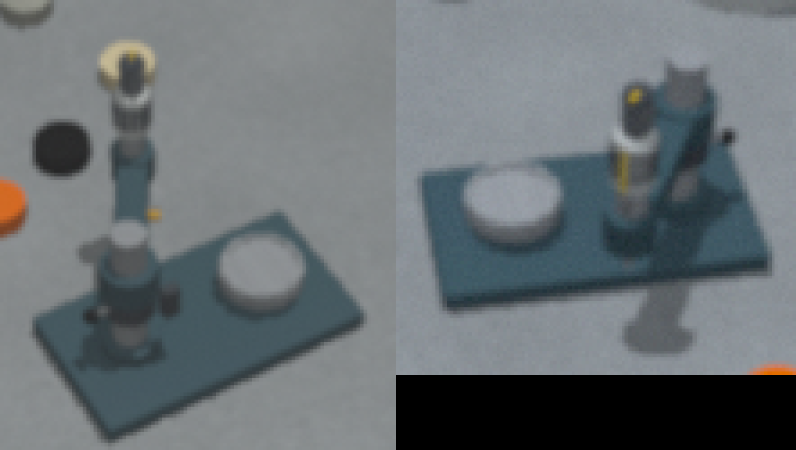

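Run:
```python
from h import *
a=dict(np.load('pics/scene.npz'));b=dict(np.load('pics/side.npz'))
S=lambda x,y:(268+x/3.6,212+y/3.6)
D=lambda x,y:(280+(x-396)/3.571,200+y/3.571)
P={}
for n,p,q,z in(('nest',S(261,261),D(513,196),48),('col',S(129,234),D(688,66),152),('cap',S(131,56),D(635,93),215)):
    x,y=onz(a,*p,z),onz(b,*q,z);P[n]=(x+y)/2;print(n,x,y,tri(a,p,b,q))
v=P['col']-P['nest'];w=P['cap']-P['col'];print(np.hypot(*v[:2]),np.hypot(*w[:2]),np.degrees(np.arctan2(v[1],v[0])))
v2=-v;print('arm angle',np.degrees(np.arctan2(v2[0]*w[1]-v2[1]*w[0],v2[:2]@w[:2])))
w=np.load('pics/wrist.npz');s=telemetry.state()
R=cv2.Rodrigues(w['rvec'])[0];c=-R.T@w['tvec'].ravel();
from scipy.spatial.transform import Rotation as Ro
T=Ro.from_euler('xyz',s['ee_rot'],degrees=True).as_matrix();print('cam in tool',T.T@(c-s['ee_pos']),'\n',T.T@R.T)
```

```text
nest [559.83320301  79.03727718  48.        ] [560.31726329  74.02118496  48.        ] (array([560.06085576,  77.17869004,  46.0466326 ]), np.float64(3.2673586557771976))
col [677.51428348  50.87706066 152.        ] [673.17054907  38.741635   152.        ] (array([675.66273102,  46.18256514, 146.28986549]), np.float64(3.8252357037941853))
cap [589.09002082 -36.35640005 215.        ] [588.65175748 -37.68000884 215.        ] (array([588.85601331, -36.90897653, 214.41750275]), np.float64(0.43306883488615217))
119.55197404847215 119.05071740694427 -15.38614382043457
arm angle 58.80554896879947
cam in tool [  78.36760297    0.31783706 -152.59138325] 
 [[-5.61926748e-04 -9.62396526e-01 -2.71647954e-01]
 [ 9.99999777e-01 -6.38822013e-04  1.94639653e-04]
 [-3.60855219e-04 -2.71647784e-01  9.62396670e-01]]
```

```bash
python3 -m jog '[[[0,0,0],10.6,0.85],[[0,0,0],10.6,0.85],[[0,0,0],10.6,0.85]]'; python3 -m jog '[[[-6.0,-1.9,0],0,0.85],[[-6.0,-1.9,0],0,0.85],[[-6.0,-1.9,0],0,0.85],[[-6.0,-1.9,0],0,0.85],[[-6.0,-1.9,0],0,0.85],[[-6.0,-1.9,0],0,0.85],[[-6.0,-1.9,0],0,0.85],[[-6.0,-1.9,0],0,0.85],[[-6.0,-1.9,0],0,0.85],[[0,0,0],0,0.85]]'
```

```text
time_s: 0.52
ee_pos: [125.7, 560.1, 231.1]
ee_rot: [-179.8, 0.1, 134.9]
force: [0.1, 0.5, -0.2]
gripper_width: 77.4
time_s: 1.78
ee_pos: [385.9, 56.8, 231.5]
ee_rot: [-180.0, 0.3, 134.9]
force: [-0.1, 0.0, 0.8]
gripper_width: 76.9
```

```bash
python3 -m jog '[[[-5.4,-0.7,0],0,0.85],[[-5.4,-0.7,0],0,0.85],[[-5.4,-0.7,0],0,0.85],[[-5.4,-0.7,0],0,0.85],[[-5.4,-0.7,0],0,0.85],[[-5.4,-0.7,2.5],0,0.85],[[-5.4,-0.7,3],0,0.85],[[0,0,2.5],0,0.85],[[0,0,0],0,0.85]]'
python3 - <<'E'
from h import *
f=grab('wrist','w1.png');s=telemetry.state()['ee_pos']
h=cv2.cvtColor(f['color'],cv2.COLOR_RGB2HSV);m=(((h[...,0]<8)|(h[...,0]>174))&(h[...,1]>110)).astype(np.uint8)
n,l,st,c=cv2.connectedComponentsWithStats(m)
for i in np.argsort(-st[1:,4])[:3]+1: print(c[i],st[i],onz(f,*c[i],16))
i=1+st[1:,4].argmax();(e)=cv2.fitEllipse(max(cv2.findContours((l==i).astype(np.uint8),0,1)[0],key=len));print(e,onz(f,*e[0],18))
E
```

```text
time_s: 2.9
ee_pos: [626.9, -240.9, 147.7]
ee_rot: [179.8, -0.1, 135.6]
force: [0.6, 0.1, 0.7]
gripper_width: 77.4
[319.70474517 224.74411248] [ 290  194   61   62 2845] [ 614.5407     -239.38529891   16.        ]
[258. 296.] [258 296   1   1   1] [ 621.92564078 -321.30725476   16.        ]
((319.8553771972656, 224.7010498046875), (59.60769271850586, 61.552547454833984), 3.95454740524292) [ 614.29081022 -238.90583373   18.        ]
```

View pics/w1.png

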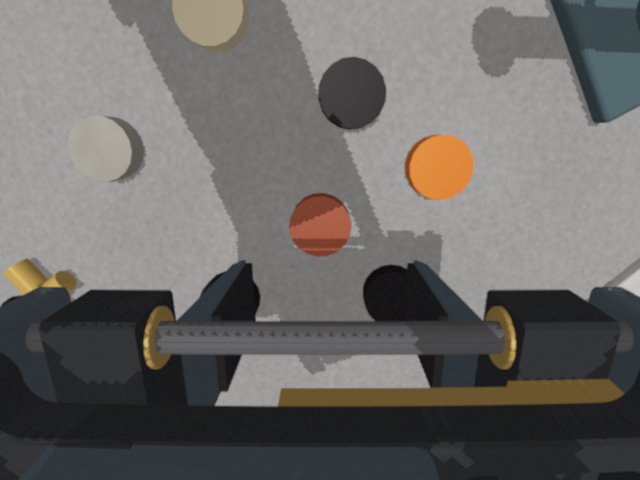

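Run:
```python
from h import *
from scipy.spatial.transform import Rotation as Ro
f=grab('wrist');s=telemetry.state()
R=cv2.Rodrigues(f['rvec'])[0];c=-R.T@f['tvec'].ravel()
T=Ro.from_euler('xyz',s['ee_rot'],degrees=True).as_matrix();print(s['ee_pos'],s['ee_rot'],s['qvel'].round(2),'cam in tool',T.T@(c-s['ee_pos']),'\n',T.T@R.T)
h=cv2.cvtColor(f['color'],cv2.COLOR_RGB2HSV);m=(((h[...,0]<8)|(h[...,0]>174))&(h[...,1]>110)).astype(np.uint8)
n,l,st,c=cv2.connectedComponentsWithStats(m);i=1+st[1:,4].argmax();print(c[i],onz(f,*c[i],18),T.T@(onz(f,*c[i],18)-s['ee_pos']))
```

```text
[ 628.23770595 -241.39907779  150.79755728] [179.66777713   0.20438022 135.61423168] [-0.11 -1.73 -0.97 -0.11  0.03 -0.1 ] cam in tool [  78.39788622   -0.45106482 -151.39315144] 
 [[-7.56766289e-04 -9.63125688e-01 -2.69050806e-01]
 [ 9.99999512e-01 -5.57925108e-04 -8.15511090e-04]
 [ 6.35329480e-04 -2.69051291e-01  9.63125640e-01]]
[319.13476703 222.84767025] [ 614.31093224 -239.04950872   18.        ] [ 12.06983809  -8.83209646 132.70636684]
```

```bash
python3 -m jog '[[[0.6,-0.45,0],0,0.85],[[0.6,-0.45,3],0,0.85],[[0,0,3],0,0.85],[[0,0,2.5],0,0.85],[[0,0,0],0,0.85],[[0,0,0],0,0.85]]'
python3 - <<'E'
from h import *
from scipy.spatial.transform import Rotation as Ro
for k in range(2):
    f=grab('wrist','w2.png');s=telemetry.state()
    T=Ro.from_euler('xyz',s['ee_rot'],degrees=True).as_matrix()
    h=cv2.cvtColor(f['color'],cv2.COLOR_RGB2HSV);m=(((h[...,0]<8)|(h[...,0]>174))&(h[...,1]>110)).astype(np.uint8)
    n,l,st,c=cv2.connectedComponentsWithStats(m);i=1+st[1:,4].argmax();print(s['ee_pos'],st[i],c[i],f['K'][0,2],onz(f,*c[i],18),T.T@(onz(f,*c[i],18)-s['ee_pos']))
E
```

```text
time_s: 3.75
ee_pos: [616.0, -236.8, 76.0]
ee_rot: [179.3, 1.1, 135.8]
force: [0.2, -0.2, 0.1]
gripper_width: 77.6
[ 615.86594063 -236.76960982   75.97579604] [ 285  224   80   82 4977] [324.13964235 265.22845087] 329.2462294825243 [ 613.55701287 -238.46922581   18.        ] [ 1.58932936 -3.54593927 57.91643217]
[ 615.92022926 -236.88349212   75.8190903 ] [ 285  224   80   82 4978] [324.26295701 265.35295299] 329.2462294825243 [ 613.58601781 -238.44286968   18.        ] [ 1.70197673 -3.46100903 57.7585673 ]
```

View pics/w2.png

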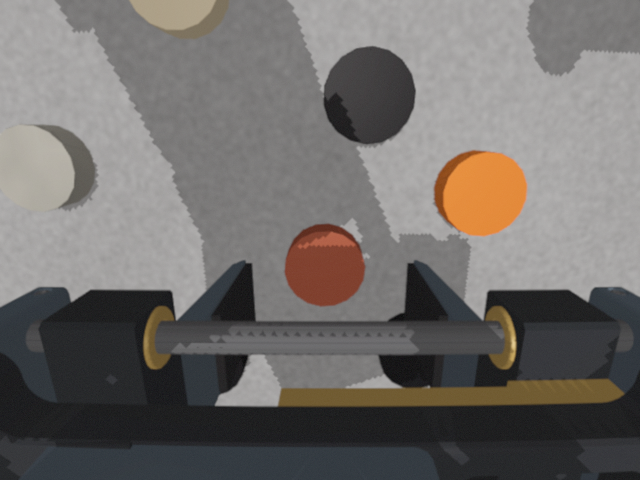

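```bash
python3 -m jog '[[[0.16,-0.35,1.3],0,0.85],[[0,0,1.3],0,0.85],[[0,0,1.3],0,0.85],[[0,0,1.2],0,0.85],[[0,0,0],0,0.85]]'
```

```text
time_s: 4.47
ee_pos: [613.3, -238.8, 21.6]
ee_rot: [179.3, 1.1, 135.8]
force: [-0.1, -0.1, 0.3]
gripper_width: 77.5
```

```bash
python3 -m jog '[[[0,0,-0.35],0,0.85],[[0,0,0],0,0.5],[[0,0,0],0,0.45],[[0,0,0],0,0.4],[[0,0,0],0,0.4],[[0,0,0],0,0.4]]' 12
```

```text
time_s: 5.22
ee_pos: [614.1, -239.0, 26.5]
ee_rot: [179.2, 1.2, 135.8]
force: [-0.3, -0.0, -1.0]
gripper_width: 49.6
```

```bash
python3 -m jog '[[[0,0,-1],0,0.4],[[0,0,-4],0,0.4],[[0,0,-5],0,0.4],[[1,0,-5],0,0.4],[[4.5,-0.3,-2],0,0.4],[[4.8,-0.3,0],0,0.4],[[4.8,-0.3,0],0,0.4],[[4.2,-0.2,0],0,0.4],[[0,0,0],0,0.4]]' 
python3 -m jog '[[[3.4,4.5,0],0,0.4],[[3.4,4.5,0],0,0.4],[[0,0,0],0,0.4],[[0,0,0],0,0.4],[[0,0,0],0,0.4]]'
python3 - <<'E'
from h import *
f=grab('wrist','w3.png')
E
```

```text
time_s: 6.35
ee_pos: [459.9, -108.4, 202.5]
ee_rot: [179.0, 1.6, 135.8]
force: [0.5, 0.4, 0.4]
gripper_width: 49.4
time_s: 6.98
ee_pos: [478.9, 3.2, 205.3]
ee_rot: [178.7, 2.1, 135.5]
force: [-0.4, -0.5, -0.7]
gripper_width: 49.6
```

View pics/w3.png

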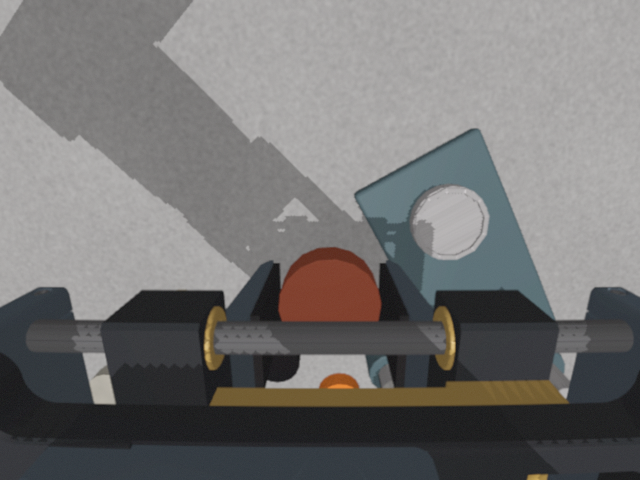

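Run:
```python
from h import *
from scipy.spatial.transform import Rotation as Ro
f=dict(np.load('pics/wrist.npz'));s=telemetry.state();p=s['ee_pos'];print(p,s['ee_rot'])
T=Ro.from_euler('xyz',s['ee_rot'],degrees=True).as_matrix()
h=cv2.cvtColor(f['color'],cv2.COLOR_RGB2HSV)
r=((h[...,0]<8)|(h[...,0]>174))&(h[...,1]>110)
ys=np.where(r[200:300,320:340].any(1))[0]+200;print('red top',ys.min())
c,d=ray(f,330,ys.min()-.5);c=T.T@(c-p);d=T.T@d;q=c+d*(26-c[2])/d[2];print('disc near-bottom edge in tool',q,'dx',q[0]-25)
m=np.zeros(r.shape,np.uint8);m[170:275,400:505]=(h[170:275,400:505,1]<45)
# keep component of nest
m=cv2.morphologyEx(m,cv2.MORPH_OPEN,np.ones((5,5)));n,l,st,cc=cv2.connectedComponentsWithStats(m);i=l[222,450];print(st[i])
ct=max(cv2.findContours((l==i).astype(np.uint8),0,1)[0],key=len);e=cv2.fitEllipse(cv2.convexHull(ct));print(e)
for z in(45,48):
    N=onz(f,*e[0],z);print(z,N,'in tool',T.T@(N-p))
v=f['color'].copy();cv2.ellipse(v,e,(255,0,0),1);cv2.imwrite('pics/n.png',cv2.resize(v[160:290,350:550],None,fx=3,fy=3)[...,::-1])
```

```text
[478.89572915   3.09908462 205.29966203] [178.72561763   2.06321564 135.51927181]
red top 248
disc near-bottom edge in tool [23.04832662  0.04906411 26.        ] dx -1.9516733814438325
[ 409  183   81   78 4924]
((448.9381103515625, 221.65777587890625), (77.48634338378906, 81.01801300048828), 72.78194427490234)
45 [557.08059179  81.62449611  45.        ] in tool [  5.00815207 107.21770271 162.64801653]
48 [555.72043609  81.40687369  48.        ] in tool [  5.71758633 106.17701958 159.5966128 ]
```

View pics/n.png

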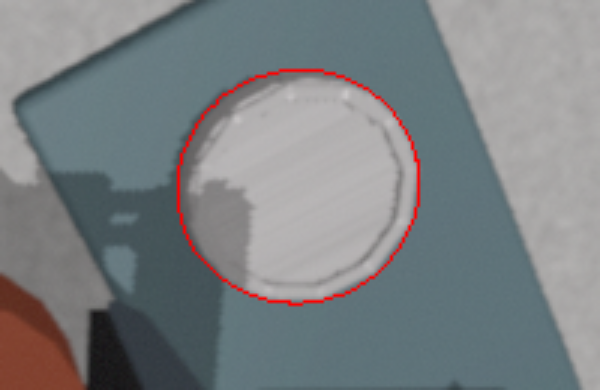

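```bash
python3 -m jog '[[[0.2,1.8,2.5],0,0.4],[[0.2,1.8,2.5],0,0.4],[[0,0,2.5],0,0.4],[[0,0,0],0,0.4],[[0,0,0],0,0.4],[[0,0,0],0,0.4]]'
python3 - <<'E'
from h import *
f=grab('wrist');s=telemetry.state();print(s['ee_pos'],s['ee_rot'])
v=f['color'][150:300,380:580];cv2.imwrite('pics/n2.png',cv2.resize(v,None,fx=4,fy=4,interpolation=2)[...,::-1])
E
```

```text
time_s: 7.78
ee_pos: [507.5, 25.8, 131.8]
ee_rot: [178.5, 2.3, 135.0]
force: [-0.6, -0.1, -1.7]
gripper_width: 49.8
[507.68206375  25.91096942 132.0074656 ] [178.50889733   2.34703919 134.97097886]
```

View pics/n2.png

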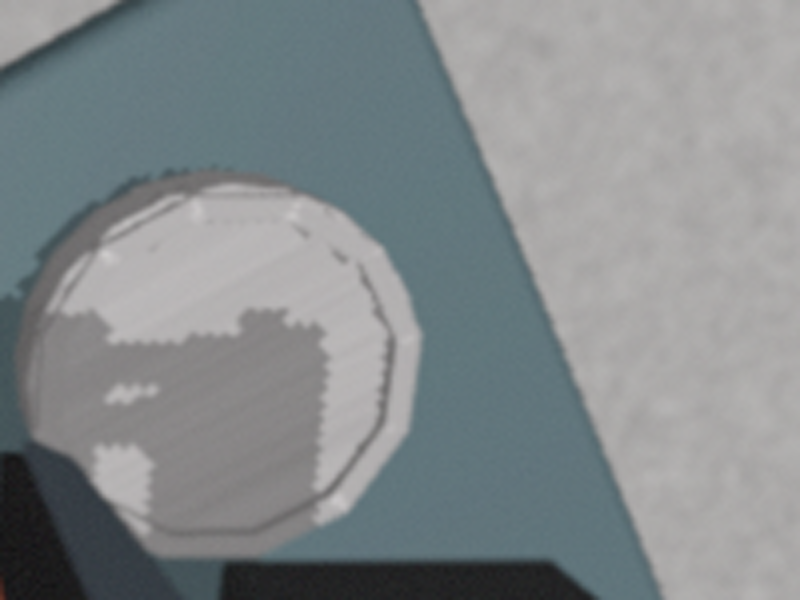

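Run:
```python
from h import *
from scipy.spatial.transform import Rotation as Ro
f=dict(np.load('pics/wrist.npz'));s=telemetry.state();p=s['ee_pos']
T=Ro.from_euler('xyz',s['ee_rot'],degrees=True).as_matrix()
N=onz(f,435,241.7,47.5);print(N,'in tool',T.T@(N-p))
c,d=ray(f,330,248-.5);c=T.T@(c-p);d=T.T@d
h=cv2.cvtColor(f['color'],cv2.COLOR_RGB2HSV);r=((h[...,0]<8)|(h[...,0]>174))&(h[...,1]>110)
ys=np.where(r[200:300,320:340].any(1))[0]+200
c,d=ray(f,330,ys.min());c=T.T@(c-p);d=T.T@d;q=c+d*(26-c[2])/d[2];print(ys.min(),q[0]-25)
print(Ro.from_matrix(T).apply([0,0,1]))
```

```text
[556.73124815  82.26841135  47.5       ] in tool [ 8.66186211 72.31423815 86.13430559]
247 -1.6113785752807956
[ 0.04734249 -0.01057156 -0.99882277]
```

```bash
python3 -m jog '[[[0.5,3.7,0],0,0.4],[[0.4,3.6,1],0,0.4],[[0,0,1.5],0,0.4],[[0,0,1.5],0,0.4],[[0,0,0],0,0.4],[[0,0,0],0,0.4],[[0,0,0],0,0.4]]'
python3 - <<'E'
from h import *
f=grab('wrist');s=telemetry.state();print(s['ee_pos'],s['ee_rot'],s['force'])
v=f['color'][180:330,230:430];cv2.imwrite('pics/n3.png',cv2.resize(v,None,fx=4,fy=4,interpolation=2)[...,::-1])
E
```

```text
time_s: 8.7
ee_pos: [556.1, 82.4, 95.9]
ee_rot: [178.3, 2.6, 134.8]
force: [0.6, 0.9, -0.5]
gripper_width: 49.6
[556.13834703  82.3668358   96.00220904] [178.28732329   2.58068918 134.77090207] [-0.26253418 -0.60279915 -0.98335305]
```

View pics/n3.png

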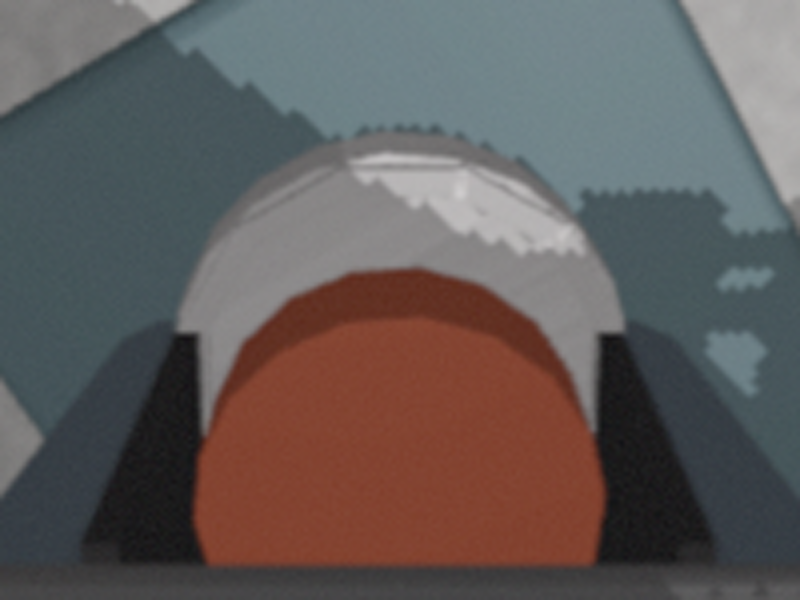

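Run:
```python
from h import *
from scipy.spatial.transform import Rotation as Ro
f=dict(np.load('pics/wrist.npz'));s=telemetry.state();p=s['ee_pos']
T=Ro.from_euler('xyz',s['ee_rot'],degrees=True).as_matrix()
L=lambda u,v,z:T.T@(onz(f,u,v,z)-p)
print('rim inner',L(332.5,220.8,47.5)-[28.3,0,0],'rim outer',L(332.5,218,47.5)-[32.7,0,0])
for t in(25.5,27):
    c,d=ray(f,330,247.0);c=T.T@(c-p);d=T.T@d;print('disc c',c+d*(t-c[2])/d[2]-[24.8,0,0])
c,d=ray(f,330,180+320/4);c=T.T@(c-p);d=T.T@d;print('disc top edge',c+d*(6.5-c[2])/d[2]-[24.8,0,0])
```

```text
rim inner [ 4.03702299  1.31321396 47.15426897] rim outer [ 1.27597758  1.30964955 47.0802584 ]
disc c [-1.32530139 -0.14736657 25.5       ]
disc c [-1.78669426 -0.14436137 27.        ]
disc top edge [-1.80858486 -0.18576343  6.5       ]
```

```bash
python3 -m jog '[[[0.25,0,0],0,0.4],[[0,0,0.6],0,0.4],[[0,0,0.6],0,0.4],[[0,0,0.4],0,0.4],[[0,0,0],0,0.4],[[0,0,0],0,0.4]]'
python3 - <<'E'
from h import *
f=grab('wrist');s=telemetry.state();print(s['ee_pos'],s['ee_rot'],s['force'])
v=f['color'][180:330,230:430];cv2.imwrite('pics/n4.png',cv2.resize(v,None,fx=4,fy=4,interpolation=2)[...,::-1])
E
```

```text
time_s: 9.5
ee_pos: [555.2, 84.0, 79.1]
ee_rot: [178.3, 2.6, 134.8]
force: [-1.1, 1.1, -0.8]
gripper_width: 49.5
[555.2247623   84.01121761  79.07927982] [178.26669266   2.59720755 134.76762142] [-1.17563956  0.0256958  -0.60246041]
```

View pics/n4.png

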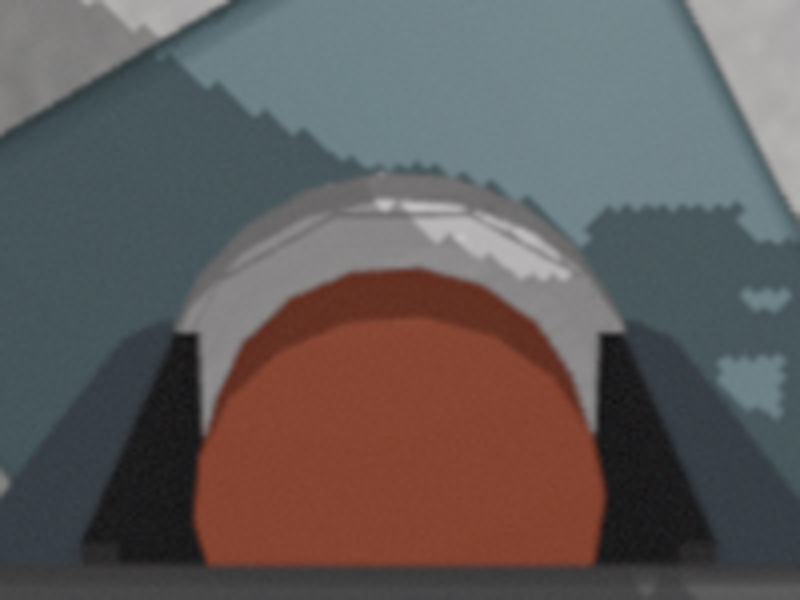

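Run:
```python
from h import *
from scipy.spatial.transform import Rotation as Ro
f=dict(np.load('pics/wrist.npz'));s=telemetry.state();p=s['ee_pos']
T=Ro.from_euler('xyz',s['ee_rot'],degrees=True).as_matrix()
L=lambda u,v,z:T.T@(onz(f,u,v,z)-p)
print('rim outer',L(330,180+198/4,47.5)-[32.7,0,0],L(230+402/4,180+198/4,47.5))
```

```text
rim outer [-1.20708626 -0.04065015 30.19579192] [31.49068709  0.22042858 30.20379351]
```

```bash
python3 -m jog '[[[0,0,0.2],0,0.4],[[0,0,0.2],0,0.4],[[0,0,0],0,0.4]]'; python3 -m jog '[[[0,0,0.1],0,0.4],[[0,0,0],0,0.4]]'
```

```text
time_s: 9.93
ee_pos: [555.6, 84.0, 75.1]
ee_rot: [178.2, 2.6, 134.8]
force: [-0.4, 0.1, 0.5]
gripper_width: 49.5
time_s: 10.18
ee_pos: [555.7, 84.0, 74.0]
ee_rot: [178.2, 2.6, 134.8]
force: [0.2, -0.2, -0.6]
gripper_width: 49.3
```

```bash
python3 -m jog '[[[0,0,0.1],0,0.4],[[0,0,0],0,0.4]]';  python3 -m jog '[[[0,0,0.07],0,0.4],[[0,0,0],0,0.4]]'
```

```text
time_s: 10.42
ee_pos: [555.8, 84.0, 73.0]
ee_rot: [178.2, 2.6, 134.8]
force: [0.5, 0.1, -1.4]
gripper_width: 49.8
time_s: 10.68
ee_pos: [555.9, 83.9, 72.3]
ee_rot: [178.2, 2.6, 134.8]
force: [0.2, 0.2, -1.2]
gripper_width: 49.9
```

Open gently and look.

```bash
python3 -m jog '[[[0,0,0],0,0.57],[[0,0,0],0,0.6],[[0,0,0],0,0.63],[[0,0,0],0,0.68],[[0,0,0],0,0.7]]' 5; python3 -m jog '[[[0,0,-2],0,0.7],[[0,0,-2],0,0.7],[[0,0,-2],0,0.7],[[0,-2,-2],0,0.7],[[-4,-3,-1],0,0.7],[[-1,-3,0],0,0.7],[[0,0,0],0,0.7],[[0,0,0],0,0.7]]'
python3 - <<'E'
from h import *
f=grab('wrist','w5.png');a=grab('scene')
print(telemetry.state()['ee_pos'])
v=f['color'][100:300,300:560]
im=cv2.resize(v,None,fx=3,fy=3,interpolation=2);cv2.imwrite('pics/n5.png',im[...,::-1])
E
```

```text
time_s: 11.3
ee_pos: [556.3, 84.0, 72.8]
ee_rot: [178.2, 2.7, 134.8]
force: [0.2, 0.3, 0.3]
gripper_width: 63.8
time_s: 12.3
ee_pos: [529.8, -8.4, 165.5]
ee_rot: [178.1, 2.7, 134.8]
force: [0.9, -0.7, -0.1]
gripper_width: 63.4
[529.71374818  -7.99569072 165.26417025]
```

View pics/n5.png

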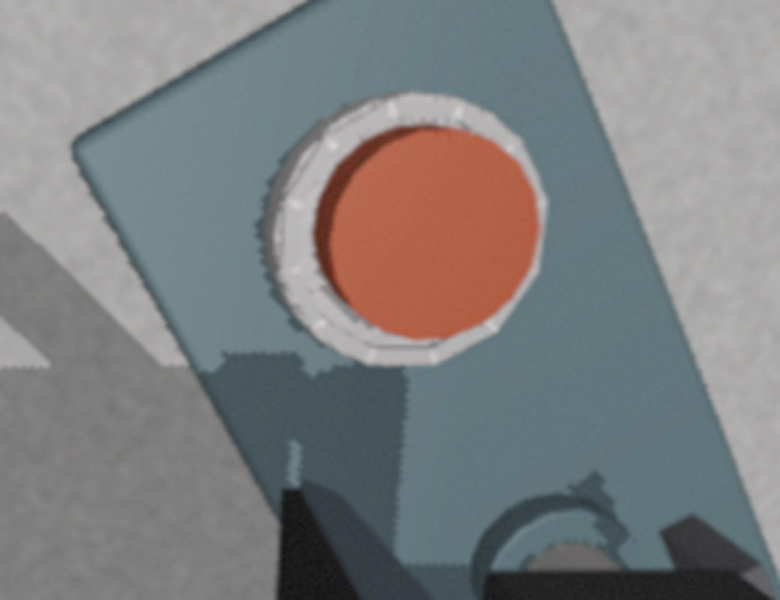

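Run:
```python
from h import *
f=dict(np.load('pics/wrist.npz'))
h=cv2.cvtColor(f['color'],cv2.COLOR_RGB2HSV);r=(((h[...,0]<12)|(h[...,0]>174))&(h[...,1]>110)&(h[...,2]>150)).astype(np.uint8)
n,l,st,c=cv2.connectedComponentsWithStats(r);i=1+st[1:,4].argmax();ct=max(cv2.findContours((l==i).astype(np.uint8),0,1)[0],key=len);e=cv2.fitEllipse(ct);print(e,c[i])
for z in(65,67.5):print(z,onz(f,*e[0],z))
print('top diam mm',np.linalg.norm(onz(f,300+330/3,177.7,65)-onz(f,300+541/3,177.7,65)))
for u,v in((412,229),):print('rim',onz(f,300+u/3,100+v/3,47.5))
for nm,(u,v) in dict(l=(277,229),r=(546,229),t=(412,93),b=(412,365)).items():print(nm,onz(f,300+u/3,100+v/3,47.5)[:2])
for nm,(u,v) in dict(l=(330,233),r=(541,233),t=(435,126),b=(435,340)).items():print(nm,onz(f,300+u/3,100+v/3,65)[:2])
```

```text
((444.1632995605469, 177.52926635742188), (65.0958480834961, 71.38951873779297), 40.56043243408203) [444.16582109 177.53724967]
65 [556.27438861  83.03725177  65.        ]
67.5 [555.36644436  82.68965135  67.5       ]
top diam mm 50.12163357217161
rim [558.25443354  82.3816243   47.5       ]
l [534.18558516  58.49928878]
r [582.49984425 106.51678373]
t [533.13760259 103.39905991]
b [585.41796262  59.78326012]
l [539.1898849   65.94149777]
r [574.73651273 101.27519016]
t [537.98471074  98.89721493]
b [576.75926842  66.98441179]
```

```bash
python3 -m jog '[[[0,0,-5],0,0.7],[[0,0,-5],0,0.7],[[0,0,0],0,0.7],[[0,0,0],0,0.7]]'; python3 -m jog '[[[0,0,0],0,0.7],[[0,0,0],0,0.7],[[0,0,0],0,0.7],[[0,0,0],0,0.7],[[0,0,0],0,0.7],[[0,0,0],0,0.7],[[0,0,0],0,0.7],[[0,0,0],0,0.7]]'; python3 -m jog '[[[0,0,0],10.6,0.7],[[0,0,0],10.6,0.7],[[0,0,0],10.6,0.7],[[0,0,0],10.6,0.7],[[0,0,0],10.6,0.7],[[0,0,0],10.6,0.7],[[0,0,0],10.6,0.7],[[0,0,0],10.6,0.7],[[0,0,0],10.6,0.7],[[0,0,0],0,0.7]]'
```

```text
time_s: 12.9
ee_pos: [524.4, -3.4, 265.7]
ee_rot: [178.3, 2.5, 135.2]
force: [-0.1, -1.0, -0.2]
gripper_width: 63.8
time_s: 13.9
ee_pos: [523.2, -3.0, 261.9]
ee_rot: [178.6, 2.2, 135.2]
force: [0.2, 0.5, 0.1]
gripper_width: 63.4
time_s: 15.15
ee_pos: [523.2, -3.0, 262.5]
ee_rot: [177.9, -1.7, 38.5]
force: [-0.0, 0.1, -0.1]
gripper_width: 64.0
```

```bash
cat >> h.py <<'E'
def mark(fs=('scene','side','wrist'),z=214.5):
    o=[]
    for n in fs:
        f=grab(n);h=cv2.cvtColor(f['color'],cv2.COLOR_RGB2HSV)
        m=((h[...,0]>18)&(h[...,0]<34)&(h[...,1]>110)&(h[...,2]>90)).astype(np.uint8)
        k,l,st,c=cv2.connectedComponentsWithStats(m)
        for i in range(1,k):
            if st[i,4]>=(3 if n!='wrist' else 12):
                P=onz(f,*c[i],z)
                if abs(P[0]-580)<130 and abs(P[1]-20)<130: o.append((n,c[i].round(1),st[i,2:],P[:2].round(1)));print(*o[-1])
    return o
E
python3 -c "
from h import *
mark()"
python3 -m jog '[[[0,0,0],0,0.7],[[0,0,0],0,0.7],[[0,0,0],0,0.7],[[0,0,0],0,0.7],[[0,0,0],0,0.7],[[0,0,0],0,0.7],[[0,0,0],0,0.7],[[0,0,0],0,0.7]]'
```

```text
scene [310.  271.3] [3 3 7] [691.2  88.3]
side [346.2 226.6] [3 2 5] [586.7 -38.1]
side [343.  247.5] [1 8 8] [549.3 -94.4]
wrist [374.3 128.1] [ 14  11 129] [603.   28.9]
wrist [441.1 226.8] [ 7 17 98] [585.2 -37.3]
wrist [475.7 338.1] [ 27  63 789] [ 545.9 -104.6]
time_s: 16.3
ee_pos: [523.2, -3.0, 262.5]
ee_rot: [177.9, -1.7, 38.7]
force: [-1.0, -0.2, -0.1]
gripper_width: 64.1
```

```bash
python3 -m jog '[[[0,0,-6],0,0.7],[[0,0,-6],0,0.7],[[0,0,0],0,0.7],[[0,0,0],0,0.7],[[0,0,0],0,0.7]]'; python3 -m jog '[[[0,0,6],0,0.7],[[0,0,0],0,0.7],[[0,0,0],0,0.7],[[0,0,0],0,0.7]]'
```

```text
time_s: 16.92
ee_pos: [516.2, -1.8, 382.4]
ee_rot: [178.2, -1.4, 38.7]
force: [-0.5, 0.1, 0.1]
gripper_width: 63.9
time_s: 17.42
ee_pos: [519.3, -2.4, 322.1]
ee_rot: [178.2, -1.5, 38.7]
force: [-0.1, 0.0, -0.2]
gripper_width: 64.1
```

```bash
python3 -m jog '[[[0.7,1.6,0],-4.9,0.7],[[0.7,1.6,0],0,0.7],[[0.7,1.6,0],0,0.7],[[0.6,1.6,0],0,0.6],[[0,0,0],0,0.6],[[0,0,0],0,0.6]]'; python3 -m jog '[[[0,0,1.4],0,0.6],[[0,0,1.4],0,0.6],[[0,0,1.4],0,0.6],[[0,0,1.4],0,0.6],[[0,0,0],0,0.6]]'; python3 -c "
from h import *
from scipy.spatial.transform import Rotation as Ro
s=telemetry.state();T=Ro.from_euler('xyz',s['ee_rot'],degrees=True).as_matrix();print(s['ee_pos'],s['ee_rot'])
f=grab('wrist','w6.png')
for n,u,v,P in [(*[o[0]],*o[1],o[3]) for o in mark(('wrist',))]:
    print((T.T@(onz(f,u,v,214.5)-s['ee_pos'])).round(1))
"
```

```text
time_s: 18.18
ee_pos: [590.6, -32.1, 339.6]
ee_rot: [177.0, -2.3, 43.8]
force: [-0.8, 0.1, -0.5]
gripper_width: 54.5
time_s: 18.8
ee_pos: [592.6, -31.9, 279.2]
ee_rot: [177.1, -2.2, 43.9]
force: [-0.3, -0.1, 0.5]
gripper_width: 54.7
[592.56866192 -31.87925025 279.15409011] [177.08496689  -2.23467204  43.86483466]
wrist [299. 171.] [11  9 99] [624.4  20.7]
wrist [323.5 278.8] [ 6 15 77] [584.7 -37.2]
wrist [201.8 338.2] [ 23  63 739] [499.3  -6.4]
[ 56.5 -19.6  66. ]
[-11.9  -5.3  64.1]
[-52.  -86.2  58.4]
```

```bash
python3 -m jog '[[[-4.3,-4.2,0],0,0.6],[[-4.3,-4.2,0],0,0.6],[[0,0,0],0,0.6],[[0,0,0],0,0.6],[[0,0,0],0,0.6]]'; python3 -m jog '[[[0.8,0.8,0],0,0.6],[[0.8,0.8,0],0,0.6],[[0.8,0.8,0],0,0.6],[[0.8,0.8,0],0,0.6],[[0.8,0.8,0],0,0.6],[[0,0,0],0,0.6],[[0,0,0],0,0.6]]'
```

```text
time_s: 19.52
ee_pos: [473.8, -31.1, 274.6]
ee_rot: [176.6, -2.6, 43.9]
force: [0.1, 0.4, 1.0]
gripper_width: 54.8
time_s: 20.4
ee_pos: [537.7, -32.4, 278.3]
ee_rot: [176.6, -2.6, 43.9]
force: [-0.2, -0.2, 0.2]
gripper_width: 54.9
```

```bash
python3 -m jog '[[[0,0,-6.2],0,0.6],[[0,0,0],0,0.6],[[0,0,-6.2],0,0.6],[[0,0,0],0,0.6],[[0,0,-6.2],0,0.6],[[0,0,0],0,0.6],[[0,0,0],0,0.6]]'; python3 -m jog '[[[0,0,6.2],0,0.6],[[0,0,6.2],0,0.6],[[0,0,0],0,0.6],[[0,0,0],0,0.6]]'
```

```text
time_s: 21.28
ee_pos: [516.8, -30.1, 447.8]
ee_rot: [177.7, -1.7, 43.8]
force: [0.5, 0.4, -0.6]
gripper_width: 54.6
time_s: 21.78
ee_pos: [523.2, -31.3, 322.0]
ee_rot: [177.6, -1.7, 43.8]
force: [-0.3, -0.0, 0.7]
gripper_width: 54.5
```

```bash
python3 -m jog '[[[0,0,-6.2],0,0.6],[[0,0,0],0,0.6],[[0,0,-6.2],0,0.6],[[0,0,0],0,0.6],[[0,0,0],0,0.6],[[0,0,6.2],0,0.6],[[0,0,6.2],0,0.6],[[0,0,0],0,0.6],[[0,0,0],0,0.6]]'; python3 -m jog '[[[0,0,-6.2],0,0.6],[[0,0,0],0,0.6],[[0,0,-6.2],0,0.6],[[0,0,0],0,0.6],[[0,0,0],0,0.6],[[0,0,6.2],0,0.6],[[0,0,6.2],0,0.6],[[0,0,0],0,0.6],[[0,0,0],0,0.6]]'
```

```text
time_s: 22.9
ee_pos: [527.9, -31.6, 324.7]
ee_rot: [176.7, -2.5, 43.9]
force: [0.0, 0.5, 0.4]
gripper_width: 54.7
time_s: 24.02
ee_pos: [533.4, -32.0, 328.4]
ee_rot: [175.7, -3.5, 43.9]
force: [-0.7, 0.2, 1.3]
gripper_width: 54.8
```

```bash
for i in 1; do python3 -m jog '[[[0,0,-6.2],0,0.6]]'; python3 -m jog '[[[0,0,0],0,0.6]]';python3 -m jog '[[[0,0,0],0,0.6]]';python3 -m jog '[[[0,0,6.2],0,0.6]]'; python3 -m jog '[[[0,0,0],0,0.6]]';python3 -m jog '[[[0,0,0],0,0.6]]'; done | grep -v -e force -e grip
```

```text
time_s: 24.15
ee_pos: [525.8, -31.1, 385.2]
ee_rot: [176.2, -3.1, 43.9]
time_s: 24.28
ee_pos: [528.5, -31.3, 394.0]
ee_rot: [175.4, -3.7, 43.9]
time_s: 24.4
ee_pos: [529.1, -31.4, 396.2]
ee_rot: [175.3, -3.9, 44.0]
time_s: 24.52
ee_pos: [539.2, -32.4, 340.4]
ee_rot: [174.6, -4.5, 44.0]
time_s: 24.65
ee_pos: [535.8, -32.2, 334.9]
ee_rot: [175.2, -3.9, 44.0]
time_s: 24.78
ee_pos: [537.7, -32.3, 338.5]
ee_rot: [174.9, -4.2, 44.0]
```

```bash
(python3 -m jog '[[[0,0,-6.2],0,0.6],[[0,0,-6.2],0,0.6],[[0,0,-5],0,0.6],[[0,0,-4],0,0.6],[[0,0,-3],0,0.6],[[0,0,-2],0,0.6],[[0,0,-1],0,0.6],[[0,0,-0.5],0,0.6],[[0,0,0],0,0.6]]'; python3 -m jog '[[[0,0,1],0,0.6],[[0,0,3],0,0.6],[[0,0,5],0,0.6],[[0,0,6.2],0,0.6],[[0,0,6.2],0,0.6],[[0,0,0],0,0.6]]';python3 -m jog '[[[0,0,0],0,0.6]]') | grep -v -e force -e grip
```

```text
time_s: 25.9
ee_pos: [500.4, -28.0, 649.1]
ee_rot: [172.7, -6.2, 44.2]
time_s: 26.65
ee_pos: [533.2, -31.5, 426.6]
ee_rot: [173.1, -5.8, 44.2]
time_s: 26.78
ee_pos: [534.1, -31.5, 429.6]
ee_rot: [172.8, -6.0, 44.2]
```

```bash
(python3 -m jog '[[[0,0,-1],0,0.6],[[0,0,-3],0,0.6],[[0,0,-5],0,0.6],[[0,0,-6.2],0,0.6],[[0,0,-6.2],0,0.6],[[0,0,0],0,0.6],[[0,0,0],0,0.6]]'; python3 -m jog '[[[0,0,6.2],0,0.6],[[0,0,6.2],0,0.6],[[0,0,5],0,0.6],[[0,0,4],0,0.6],[[0,0,3],0,0.6],[[0,0,2],0,0.6],[[0,0,1],0,0.6],[[0,0,0.5],0,0.6],[[0,0,0],0,0.6]]') | grep -v -e force -e grip
```

```text
time_s: 27.65
ee_pos: [496.0, -27.5, 663.7]
ee_rot: [170.7, -7.9, 44.4]
time_s: 28.78
ee_pos: [553.7, -33.2, 379.9]
ee_rot: [170.8, -7.9, 44.4]
```

```bash
(python3 -m jog '[[[-4.3,-4.2,0],0,0.6],[[-4.3,-4.2,0],0,0.6],[[0,0,0],0,0.6],[[0,0,0],0,0.6]]'; python3 -m jog '[[[4.3,4.2,0],0,0.6],[[4.3,4.2,0],0,0.6],[[0,0,0],0,0.6],[[0,0,0],0,0.6]]'; python3 -m jog '[[[0,0,6.2],0,0.6],[[0,0,-6.2],0,0.6],[[0,0,0],0,0.6],[[0,0,0],0,0.6]]';python3 -m jog '[[[0,0,-6.2],0,0.6],[[0,0,6.2],0,0.6],[[0,0,0],0,0.6],[[0,0,0],0,0.6]]'; python3 -c "
from h import *
print(telemetry.state())") | grep -v -e force -e grip
```

```text
time_s: 29.28
ee_pos: [434.8, -32.4, 356.8]
ee_rot: [170.5, -8.1, 44.5]
time_s: 29.78
ee_pos: [558.7, -33.3, 384.5]
ee_rot: [170.3, -8.2, 44.5]
time_s: 30.28
ee_pos: [540.8, -32.0, 358.5]
ee_rot: [172.4, -6.4, 44.2]
time_s: 30.78
ee_pos: [542.0, -32.2, 368.9]
ee_rot: [171.8, -6.9, 44.3]
{'time_s': 30.775, 'qpos': array([-4.47741556,  6.68741065, 86.46140213, -0.24672235, 76.12883608,
       41.75971816]), 'qvel': array([ 0.02211945,  1.20464122,  4.87372785, -0.14307096,  1.35837317,
       -0.0994389 ]), 'effort': array([-3.84230108e-03, -3.04130280e+01, -2.39228439e+01,  6.07796106e-02,
```

```bash
(python3 -m jog '[[[0,0,6.2],0,0.6],[[0,0,-6.2],0,0.6],[[0,0,0],0,0.6],[[0,0,0],0,0.6]]'; python3 -m jog '[[[0,0,6.2],0,0.6],[[0,0,-6.2],0,0.6],[[0,0,0],0,0.6],[[0,0,0],0,0.6]]' ) | grep -v -e force -e grip
```

```text
time_s: 31.28
ee_pos: [536.8, -31.9, 358.6]
ee_rot: [172.3, -6.5, 44.2]
time_s: 31.78
ee_pos: [530.5, -31.4, 344.4]
ee_rot: [172.9, -5.9, 44.2]
```

```bash
(python3 -m jog '[[[0,0,6.2],0,0.6],[[0,0,-6.2],0,0.6],[[0,0,6.2],0,0.6],[[0,0,-6.2],0,0.6],[[0,0,0],0,0.6],[[0,0,0],0,0.6]]') | grep -v -e force -e grip
```

```text
time_s: 32.52
ee_pos: [514.0, -30.1, 329.4]
ee_rot: [175.1, -4.1, 44.0]
```

```bash
(python3 -m jog '[[[0,0,6.2],0,0.6],[[0,0,-6.2],0,0.6],[[0,0,6.2],0,0.6],[[0,0,-6.2],0,0.6],[[0,0,0],0,0.6],[[0,0,0],0,0.6]]') | grep -v -e force -e grip;(python3 -m jog '[[[0,0,6.2],0,0.6],[[0,0,-6.2],0,0.6],[[0,0,6.2],0,0.6],[[0,0,-6.2],0,0.6],[[0,0,0],0,0.6],[[0,0,0],0,0.6]]') | grep -v -e force -e grip
```

```text
time_s: 33.28
ee_pos: [495.0, -28.6, 313.5]
ee_rot: [177.5, -1.9, 43.8]
time_s: 34.02
ee_pos: [473.6, -26.9, 297.4]
ee_rot: [-179.7, 0.5, 43.8]
```

```bash
(python3 -m jog '[[[0.68,0.77,0],0,0.6],[[0.68,0.77,0],0,0.6],[[0.68,0.77,0],0,0.6],[[0.68,0.77,0],0,0.6],[[0.68,0.77,0],0,0.6],[[0.68,0.77,0],0,0.6],[[0.68,0.77,0],0,0.6],[[0.68,0.77,0],0,0.6],[[0.68,0.77,0],0,0.6],[[0.4,0.4,0],0,0.6]]'; python3 -c "
from h import *
from scipy.spatial.transform import Rotation as Ro
s=telemetry.state();T=Ro.from_euler('xyz',s['ee_rot'],degrees=True).as_matrix()
for o in mark(('wrist',)):
    f=np.load('pics/wrist.npz');print((T.T@(onz(f,*o[1],214.5)-s['ee_pos'])).round(1))
") | grep -v -e force -e grip
```

```text
time_s: 35.28
ee_pos: [583.9, -35.6, 300.8]
ee_rot: [179.8, 0.1, 43.8]
wrist [313.2 151.2] [11  9 85] [624.4  19.2]
wrist [333.5 250.8] [ 6 15 70] [584.9 -37. ]
wrist [201.7 338.3] [ 23  63 733] [466.9 -13.4]
[ 67.3 -11.9  86.1]
[-0.1  1.3 86.3]
[-68.9 -97.4  86. ]
```

```bash
(python3 -m jog '[[[0,0.1,1.4],0,0.6],[[0,0,1.4],0,0.6],[[0,0,1.4],0,0.6],[[0,0,1.4],0,0.6],[[0,0,1.4],0,0.6],[[0,0,1.4],0,0.6],[[0,0,1.4],0,0.6],[[0,0,1.4],0,0.6],[[0,0,1.2],0,0.6],[[0,0,0],0,0.6]]')
```

```text
time_s: 36.58
ee_pos: [583.4, -36.8, 166.4]
ee_rot: [179.9, 0.2, 43.8]
force: [0.8, -0.4, -0.4]
gripper_width: 54.8
```

```bash
(python3 -m jog '[[[0.02,-0.5,0],0,0.6],[[0.04,-1.0,0],4.9,0.6],[[0.04,-1.0,0],4.9,0.6],[[0.04,-1.0,0],4.9,0.6],[[0.04,-1.0,0],4.9,0.6],[[0.04,-1.0,0],4.9,0.6],[[0.04,-1.0,0],4.9,0.6],[[0.04,-1.0,0],4.9,0.6],[[0.04,-1.0,0],4.9,0.6]]'; python3 -c "
from h import *
mark(('side',))")
```

```text
time_s: 37.7
ee_pos: [552.3, 36.7, 170.4]
ee_rot: [179.1, -0.9, 3.4]
force: [0.3, -3.9, -2.0]
gripper_width: 54.8
side [344.6 183.3] [15  5 45] [660.  107.4]
```

```bash
python3 -m jog '[[[0.04,-1.0,0],4.9,0.6],[[0.04,-1.0,0],4.9,0.6],[[0.04,-0.8,0],4.5,0.6],[[0.03,-0.7,0],3,0.6],[[0.02,-0.4,0],0,0.6]]'; python3 -m jog '[[[0,-0.3,0],0,0.6],[[0,-0.3,0],0,0.6]]'
```

```text
time_s: 38.38
ee_pos: [555.1, 74.3, 171.0]
ee_rot: [179.1, -1.1, -14.1]
force: [-1.3, -2.3, -0.7]
gripper_width: 54.5
time_s: 38.62
ee_pos: [555.2, 79.7, 171.0]
ee_rot: [179.0, -1.0, -14.0]
force: [-2.9, -2.0, -0.1]
gripper_width: 54.5
```

```bash
python3 -m jog '[[[0.05,-0.4,0],0,0.6],[[0.05,-0.4,0],0,0.6]]' | grep -e force -e pos; python3 -m jog '[[[0,-0.3,0],0,0.6]]'| grep -e force -e pos;  python3 -m jog '[[[0,-0.3,0],0,0.6]]'| grep -e force -e pos
```

```text
ee_pos: [557.9, 87.4, 171.0]
force: [-3.2, -2.8, 0.1]
ee_pos: [558.9, 90.7, 171.0]
force: [-1.6, -2.8, -0.4]
ee_pos: [559.7, 93.9, 170.9]
force: [-2.9, -2.7, 0.6]
```

```bash
for i in 1 2 3; do :; done; python3 -m jog '[[[0,-0.2,0],0,0.6]]' | grep -e force -e pos; python3 -m jog '[[[0,-0.2,0],0,0.6]]'| grep -e force -e pos;  python3 -m jog '[[[0,-0.2,0],0,0.6]]'| grep -e force -e pos
```

```text
ee_pos: [560.0, 95.3, 171.0]
force: [-3.9, -6.3, 1.5]
ee_pos: [560.1, 95.7, 170.9]
force: [-2.8, -9.3, 1.7]
ee_pos: [560.0, 95.8, 170.8]
force: [-3.4, -8.1, 1.2]
```

```bash
python3 -m jog '[[[0,0.6,0],0,0.6],[[0,0.6,0],0,0.6],[[0,0,-1.5],0,0.6],[[0,0,-2],0,0.6],[[0,0,-2],0,0.6],[[0,0,-2],0,0.6],[[0,0,-1],0,0.6]]'| grep -v grip; python3 -m jog '[[[0,0,0],-10.6,0.6],[[0,0,0],-10.6,0.6],[[0,0,0],-10.6,0.6],[[0,0,0],-10.6,0.6],[[0,0,0],-10.6,0.6],[[0,0,0],-10.6,0.6],[[0,0,0],-10.6,0.6],[[0,0,0],-10.6,0.6],[[0,0,0],-10.6,0.6],[[0,0,0],-10.6,0.6]]' >/dev/null;  python3 -m jog '[[[0,0,0],-10.6,0.6],[[0,0,0],-10.6,0.6],[[0,0,0],-10.6,0.6],[[0,0,0],-10.6,0.6],[[0,0,0],-10.6,0.6],[[0,0,0],-10.6,0.6],[[0,0,0],-10.6,0.6],[[0,0,0],-10.6,0.6],[[0,0,0],-10.6,0.6],[[0,0,0],-10.6,0.6]]';python3 -c "
from h import *
from scipy.spatial.transform import Rotation as Ro
s=telemetry.state();T=Ro.from_euler('xyz',s['ee_rot'],degrees=True).as_matrix();print(s['qpos'])
grab('wrist','w8.png')
for o in mark(('wrist','side')):
    f=np.load('pics/'+o[0]+'.npz');print((T.T@(onz(f,*o[1],214.5)-s['ee_pos'])).round(1))
"
```

```text
time_s: 40.38
ee_pos: [560.5, 89.3, 264.2]
ee_rot: [179.0, -1.6, -13.8]
force: [0.5, 0.4, -0.2]
time_s: 42.88
ee_pos: [564.2, 95.2, 273.2]
ee_rot: [-178.6, 1.8, -158.7]
force: [-0.2, 0.8, 1.1]
gripper_width: 54.7
[   8.99581851   15.75273419   87.52179335   -1.06164768   74.66434267
 -101.98135041]
wrist [330.7 212.2] [ 4 13 43] [533.6  83.8]
wrist [317.  243.5] [15 14 93] [554.9  83.2]
wrist [300.2 267.7] [11 12 84] [573.7  79.1]
wrist [201.8 337.9] [ 23  63 729] [646.9  34.6]
wrist [ 91.3 368.6] [ 16  24 236] [703.4 -33.5]
side [344.7 183.3] [15  5 46] [660.2 107.4]
side [310. 200.] [3 1 3] [556.6  81.3]
[34.5  1.9 57.6]
[14.9 -6.4 58.4]
[ -1.2 -17.   59.2]
[-53.3 -84.9  62.5]
[ -81.3 -168.9   65.5]
[-92.  -22.1  62.2]
[13.9 -8.8 58.5]
```

Run:
```python
from h import *
w=cv2.imread('pics/w8.png');a=cv2.cvtColor(grab('scene')['color'],cv2.COLOR_RGB2BGR);b=cv2.cvtColor(np.load('pics/side.npz')['color'],cv2.COLOR_RGB2BGR)
im=np.zeros((600,800,3),np.uint8)
im[:360,:560]=cv2.resize(w[190:310,225:412],(560,360),interpolation=2)
im[360:600,:400]=cv2.resize(a[215:335,270:390][:96,:],(400,240)) if 0 else cv2.resize(a[225:321,275:435],(400,240),interpolation=2)
im[360:600,400:]=cv2.resize(b[180:276,270:430],(400,240),interpolation=2)
cv2.imwrite('pics/v12.png',im)
```

```text
(no output)
```

View pics/v12.png

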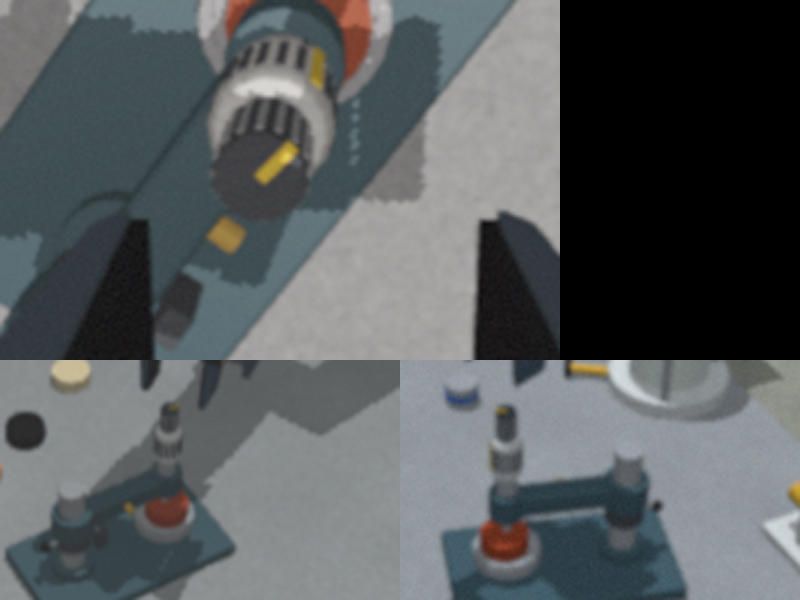

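```bash
(python3 -m jog '[[[0,0,-2],-10.6,0.6],[[0,0,-2],-10.6,0.6],[[0,0,-2],-10.6,0.6],[[0,0,-0.5],0,0.6],[[0,0,0],0,0.6]]'; python3 -m jog '[[[0,0,6.2],0,0.6],[[0,0,-6.2],0,0.6],[[0,0,6.2],0,0.6],[[0,0,-6.2],0,0.6],[[0,0,0],0,0.6],[[0,0,0],0,0.6]]'
python3 - <<'E'
from h import *
from scipy.spatial.transform import Rotation as Ro
f=dict(np.load('pics/wrist.npz'));N=onz(f,311.8,248.1,214.5);print('cap',N)
s=telemetry.state();T=Ro.from_euler('xyz',s['ee_rot'],degrees=True).as_matrix();print(s['qpos'],T[:,2],(T.T@(N-s['ee_pos'])).round(1))
E
) | grep -v -e force -e grip
```

```text
time_s: 43.7
ee_pos: [561.2, 96.3, 339.0]
ee_rot: [-177.9, 0.7, -127.4]
time_s: 44.45
ee_pos: [523.6, 90.7, 313.5]
ee_rot: [176.8, -4.9, -128.3]
cap [558.85636756  81.2989045  214.5       ]
[   9.15697562   15.09201964   82.93957253   -0.95809744   87.78434974
 -132.30914714] [-0.09736344 -0.03261877 -0.99471422] [-22.9 -38.9  95.3]
```

```bash
(python3 -m jog '[[[0,0,-1],0,0.6],[[0,0,-3],0,0.6],[[0,0,-5],0,0.6],[[0,0,-6.2],0,0.6],[[0,0,-6.2],0,0.6],[[0,0,0],0,0.6],[[0,0,0],0,0.6]]') | grep -v -e force -e grip
```

```text
time_s: 45.32
ee_pos: [547.7, 98.3, 537.2]
ee_rot: [177.5, -4.2, -128.7]
```

```bash
(python3 -m jog '[[[0,0,6.2],0,0.6],[[0,0,6.2],0,0.6],[[0,0,5],0,0.6],[[0,0,2],0,0.6],[[0,0,0],0,0.6]]';python3 -m jog '[[[0,0,-6.2],0,0.6],[[0,0,6.2],0,0.6],[[0,0,-6.2],0,0.6],[[0,0,6.2],0,0.6],[[0,0,0],0,0.6],[[0,0,0],0,0.6]]') | grep -v -e force -e grip
```

```text
time_s: 45.95
ee_pos: [529.7, 92.0, 334.3]
ee_rot: [177.3, -4.4, -128.9]
time_s: 46.7
ee_pos: [505.9, 88.5, 338.5]
ee_rot: [173.1, -9.1, -128.4]
```

```bash
(python3 -m jog '[[[0,0,-6.2],0,0.6],[[0,0,-6.2],0,0.6],[[0,0,-5],0,0.6],[[0,0,-4],0,0.6],[[0,0,-3],0,0.6],[[0,0,-2],0,0.6],[[0,0,-1],0,0.6],[[0,0,-0.5],0,0.6]]';python3 -m jog '[[[0,0,6.2],0,0.6],[[0,0,6.2],0,0.6],[[0,0,6.2],0,0.6],[[0,0,6.2],0,0.6],[[0,0,0],0,0.6]]') | grep -v -e force -e grip
```

```text
time_s: 47.7
ee_pos: [549.5, 100.2, 622.9]
ee_rot: [174.9, -7.1, -128.7]
time_s: 48.32
ee_pos: [521.5, 91.8, 409.0]
ee_rot: [175.5, -6.4, -128.8]
```

```bash
(python3 -m jog '[[[0,0,-6.2],0,0.6],[[0,0,-6.2],0,0.6],[[0,0,-5],0,0.6],[[0,0,-4],0,0.6],[[0,0,-3],0,0.6],[[0,0,-2],0,0.6],[[0,0,-1],0,0.6],[[0,0,-0.5],0,0.6]]';python3 -m jog '[[[0,0,6.2],0,0.6],[[0,0,6.2],0,0.6],[[0,0,6.2],0,0.6],[[0,0,6.2],0,0.6],[[0,0,6.2],0,0.6],[[0,0,0],0,0.6]]') | grep -v -e force -e grip
```

```text
time_s: 49.32
ee_pos: [485.0, 89.8, 667.5]
ee_rot: [174.5, -7.4, -128.7]
time_s: 50.08
ee_pos: [466.9, 82.4, 413.6]
ee_rot: [177.1, -4.5, -129.0]
```

```bash
(python3 -m jog '[[[-1,-1.25,0],0,0.6],[[-1,-1.25,0],0,0.6],[[-1,-1.25,0],0,0.6],[[-1,-1.25,0],0,0.6],[[-1,-1.25,0],0,0.6],[[0,0,6.2],0,0.6],[[0,0,4.5],0,0.6],[[0,0,0],0,0.6],[[0,0,0],0,0.6]]'
python3 - <<'E'
from h import *
from scipy.spatial.transform import Rotation as Ro
s=telemetry.state();T=Ro.from_euler('xyz',s['ee_rot'],degrees=True).as_matrix();print(T[:,2],(T.T@([558.2,82,205]-s['ee_pos'])).round(1))
for o in mark(('wrist',)): print(o)
E
) | grep -v -e force -e grip
```

```text
time_s: 51.2
ee_pos: [593.4, 84.6, 353.8]
ee_rot: [-178.1, 0.6, -129.2]
[ 0.03250489 -0.01316181 -0.99938491] [ 25.8  30.6 147.6]
wrist [368.6 200.8] [13  7 54] [555.   83.4]
wrist [316.9 219.3] [ 9  9 55] [597.7  68.9]
('wrist', array([368.6, 200.8]), array([13,  7, 54], dtype=int32), array([555. ,  83.4]))
('wrist', array([316.9, 219.3]), array([ 9,  9, 55], dtype=int32), array([597.7,  68.9]))
```

```bash
(python3 -m jog '[[[0.48,0.56,1],0,0.6],[[0.48,0.56,1.2],0,0.6],[[0.48,0.56,1.2],0,0.6],[[0.48,0.56,1.2],0,0.6],[[0.4,0.45,1.2],0,0.6],[[0,0,1],0,0.5],[[0,0,0],0,0.5]]'
python3 - <<'E'
from h import *
from scipy.spatial.transform import Rotation as Ro
s=telemetry.state();T=Ro.from_euler('xyz',s['ee_rot'],degrees=True).as_matrix();print(T[:,2],(T.T@([558.5,81.8,207]-s['ee_pos'])).round(1))
f=grab('wrist','w9.png')
g=cv2.cvtColor(f['color'],cv2.COLOR_RGB2GRAY)
mark(('wrist',))
P=proj(f,[[558.5,81.8,214.5]])[0];print('pred',P)
x0,y0=int(P[0])-45,int(P[1])-45
h=cv2.cvtColor(f['color'],cv2.COLOR_RGB2HSV)[y0:y0+90,x0:x0+90]
for th in(60,70,80,90):
    m=((h[...,2]<th)).astype(np.uint8);m=cv2.morphologyEx(m,cv2.MORPH_OPEN,np.ones((5,5)));k,l,st,c=cv2.connectedComponentsWithStats(m)
    for i in range(1,k):
        if st[i,4]>150: print(th,st[i],(c[i]+[x0,y0]).round(1))
E
) | grep -v -e force -e grip
```

```text
time_s: 52.12
ee_pos: [557.7, 82.9, 285.0]
ee_rot: [-177.8, 0.9, -129.1]
[ 0.03957053 -0.01215444 -0.99914285] [ 1.5  1.6 78. ]
wrist [349.4 229.8] [ 4 13 25] [537.2  75.9]
wrist [335.1 255.1] [15  9 79] [555.1  83.4]
wrist [286.7 257.7] [10 10 63] [581.1  65.1]
wrist [220.6 338.3] [ 21  63 655] [658.8  81.6]
pred [328.95762049 257.03175556]
70 [ 35  45  20  13 185] [326.6 263.4]
80 [ 31  31  26  27 511] [325.8 255.7]
90 [   0    0   38   42 1192] [298.1 229.1]
90 [ 30  22  29  36 627] [326.5 253.8]
```

```bash
(python3 -m jog '[[[0.1,0.1,1.2],0,0.6],[[0.1,0.1,1.4],0,0.6],[[0,0,1.4],0,0.5],[[0,0,1.4],0,0.45],[[0,0,1.2],0,0.45],[[0,0,0.5],0,0.45],[[0,0,0],0,0.4]]')
```

```text
time_s: 53.1
ee_pos: [558.8, 81.8, 209.4]
ee_rot: [-177.8, 0.9, -129.2]
force: [0.3, -0.4, -0.4]
gripper_width: 37.3
```

```bash
(python3 -m jog '[[[0,0,0],0,0.3],[[0,0,0],0,0.2],[[0,0,0],0,0.18]]' 6;python3 -m jog '[[[0,0,0],0,0.15],[[0,0,0],0,0.15]]' 16 )
```

```text
time_s: 53.48
ee_pos: [559.8, 81.5, 210.3]
ee_rot: [-177.6, 1.0, -129.1]
force: [0.4, -1.9, -4.2]
gripper_width: 20.1
time_s: 53.72
ee_pos: [559.6, 81.6, 210.3]
ee_rot: [-177.6, 1.0, -129.2]
force: [1.2, -0.4, -1.4]
gripper_width: 19.5
```

```bash
python3 -m jog '[[[-0.14,0.06,0],0,0.15],[[-0.07,0.03,0],0,0.15]]' | grep -v grip; python3 -m jog '[[[0,0,0.02],5,0.15],[[0,0,0.02],10,0.15],[[0,0,0.02],10,0.15]]'; python3 -c "
from workcell import telemetry as t
print(t.state()['torque'],t.state()['qpos'][5])"
```

```text
time_s: 53.98
ee_pos: [559.9, 82.7, 210.2]
ee_rot: [-177.6, 0.9, -129.1]
force: [-0.4, -4.0, -0.4]
time_s: 54.35
ee_pos: [560.0, 81.8, 209.9]
ee_rot: [-178.1, 1.8, -154.8]
force: [1.1, -2.2, -1.1]
gripper_width: 19.4
[-0.2727961  0.0829071  0.0385147] -106.69531614521436
```

```bash
python3 -m jog '[[[0,0,0.018],10.5,0.15],[[0,0,0.018],10.5,0.15],[[0,0,0.018],10.5,0.15],[[0,0,0.018],10.5,0.15],[[0,0,0.018],10.5,0.15]]'; python3 -c "
from workcell import telemetry as t
print(t.state()['torque'],t.state()['qpos'][5])"
```

```text
time_s: 54.98
ee_pos: [560.0, 80.8, 209.0]
ee_rot: [179.8, 2.7, 151.4]
force: [0.0, -2.4, -1.0]
gripper_width: 19.9
[-0.44561123  0.15814537  0.0647575 ] -52.89350008384583
```

```bash
cat > y.py <<'E'
from h import *
f=grab('wrist');h=cv2.cvtColor(f['color'],cv2.COLOR_RGB2HSV)
m=((h[...,0]>16)&(h[...,0]<34)&(h[...,1]>90)&(h[...,2]>50)).astype(np.uint8);m[:, :250]=0;m[:,410:]=0;m[315:]=0;m[:200]=0
k,l,st,c=cv2.connectedComponentsWithStats(m)
for i in range(1,k):
    if st[i,4]>5: print('yel',c[i].round(1),st[i])
s=telemetry.state();print(s['time_s'],'z',s['ee_pos'].round(1),'F',s['force'].round(1),'tz',s['torque'].round(3),'q6',s['qpos'][5].round(1),s['ee_rot'].round(1))
E
python3 y.py
```

```text
yel [352.4 256.1] [350 249   6  15  54]
yel [277.6 310.6] [273 306  10   9  68]
yel [341.9 311.3] [328 306  25   9 133]
yel [380.9 310.6] [377 306   9   9  66]
55.025 z [560.   80.9 209. ] F [ 0.5 -1.4 -1.5] tz [-0.423  0.135  0.01 ] q6 -52.7 [179.8   2.7 151.2]
```

```bash
python3 -m jog '[[[0,0,0.018],10.5,0.15],[[0,0,0.018],10.5,0.15],[[0,0,0.018],10.5,0.15]]' >/dev/null; python3 y.py | grep -v 31[01]; python3 -m jog '[[[0,0,0.018],10.5,0.15],[[0,0,0.018],10.5,0.15]]' >/dev/null; python3 y.py| grep -v 31[01]
```

```text
yel [352. 256.] [349 249   7  15  49]
yel [397.1 273.8] [389 266  17  17 169]
55.45 z [559.4  80.5 208.5] F [ 1.  -1.8 -0.3] tz [-0.489  0.373  0.006] q6 -20.7 [178.6   2.2 119.3]
yel [405.1 249. ] [399 240  11  18 138]
yel [351.8 256.1] [349 249   7  15  43]
55.75 z [559.   80.5 208.2] F [-0.1 -1.6 -0.3] tz [-0.435  0.478  0.012] q6 0.4 [177.9   1.6  98.1]
```

```bash
for k in 1; do python3 -m jog '[[[0,0,0.018],10.5,0.15],[[0,0,0.018],10.5,0.15],[[0,0,0.018],10.5,0.15]]' >/dev/null; python3 y.py | grep -v 31[01]; python3 -m jog '[[[0,0,0.018],10.5,0.15],[[0,0,0.018],10.5,0.15]]' >/dev/null; python3 y.py| grep -v 31[01]; done
```

```text
yel [401.4 208.4] [395 201  14  16 197]
yel [351.6 256.9] [349 251   6  13  34]
yel [343.1 309.3] [333 304  20  11 143]
56.175 z [558.7  80.9 207.7] F [ 2.1 -1.6 -0.7] tz [-0.278  0.328 -0.012] q6 31.9 [177.5   0.2  66.6]
yel [351.1 257. ] [349 252   5  12  27]
yel [342.9 308.4] [333 303  20  12 146]
56.475 z [558.7  81.2 207.4] F [ 1.  -1.6 -1.8] tz [-0.214  0.264 -0.008] q6 52.9 [177.6  -0.7  45.7]
```

```bash
for k in 1; do python3 -m jog '[[[0,0,0.018],10.5,0.15],[[0,0,0.018],10.5,0.15]]' >/dev/null; python3 y.py | grep -v 31[01]; python3 -m jog '[[[0,0,0.018],10.5,0.15],[[0,0,0.018],10.5,0.15]]' >/dev/null; python3 y.py| grep -v 31[01]; done
```

```text
yel [351.  257.5] [349 252   5  12  27]
yel [342.4 307.5] [332 301  21  13 154]
56.775 z [559.   81.4 207. ] F [ 0.2 -2.2 -0.5] tz [-0.219  0.164  0.024] q6 73.7 [178.   -1.6  24.9]
yel [350.6 257.1] [348 251   6  13  39]
yel [341.9 306.6] [331 300  22  14 168]
57.075 z [559.2  81.5 206.8] F [ 1.4 -0.6 -1.1] tz [-0.246  0.21  -0.042] q6 94.5 [178.7  -2.2   4.1]
```

```bash
for k in 1; do python3 -m jog '[[[0,0,0.02],10.5,0.15],[[0,0,0.02],10.5,0.15]]' >/dev/null; python3 y.py | grep -v 31[01]; python3 -m jog '[[[0,0,0.02],10.5,0.15],[[0,0,0.02],9,0.15]]' >/dev/null; python3 y.py| grep -v 31[01]; done
```

```text
yel [347.4 254.9] [344 246   8  18  84]
yel [341.2 306.2] [330 300  23  14 172]
57.375 z [559.4  81.3 206.8] F [-0.5 -1.4 -1.2] tz [-0.36   0.345 -0.027] q6 115.2 [179.6  -2.6 -16.6]
yel [340.2 250.7] [338 242   6  18  88]
yel [339.5 306.2] [328 300  24  13 171]
57.675 z [559.3  81.2 206.8] F [-0.4 -2.  -0.2] tz [-0.341  0.421  0.012] q6 134.2 [-179.6   -2.6  -35.6]
```

```bash
python3 -m jog '[[[0,0,0],0,0.4],[[0,0,0],0,0.4],[[0,0,0],0,0.4]]' | tail -4; python3 y.py| grep -v 31[01]; python3 -m jog '[[[0,0,0],-8,0.4],[[0,0,0],-8,0.4],[[0,0,0],-8,0.4],[[0,0,0],-8,0.4],[[0,0,0],-8,0.4],[[0,0,0],-8,0.4],[[0,0,0],-8,0.4],[[0,0,0],0,0.4]]'; python3 y.py| grep -v 31[01]
```

```text
ee_pos: [559.8, 82.2, 207.3]
ee_rot: [-179.5, -2.6, -34.7]
force: [-0.6, 0.1, -0.2]
gripper_width: 36.0
yel [342.6 249.9] [340 241   7  18  89]
yel [341.6 305.7] [330 299  23  14 165]
58.1 z [559.8  82.2 207.3] F [-0.4  0.2 -0.7] tz [-0.007  0.208  0.05 ] q6 133.3 [-179.5   -2.6  -34.7]
time_s: 59.1
ee_pos: [560.1, 83.1, 207.4]
ee_rot: [178.1, -1.9, 23.8]
force: [0.6, 0.9, 0.3]
gripper_width: 36.6
yel [358.8 278.5] [357 274   4  10  20]
yel [337.7 313.3] [334 312   9   3  19]
59.15 z [560.1  83.1 207.4] F [-0.2 -0.1 -0.5] tz [-0.09   0.129  0.001] q6 74.8 [178.1  -1.9  23.8]
```

```bash
python3 -m jog '[[[-0.1,0.06,0.03],0,0.4],[[0,0,0],0,0.25],[[0,0,0],0,0.2],[[0,0,0],0,0.15]]' 6 | tail -4; python3 -m jog '[[[0,0,0],0,0.15],[[0,0,0],0,0.15]]' 16; python3 y.py| grep -v 31[01]
```

```text
ee_pos: [559.8, 81.4, 207.3]
ee_rot: [178.0, -1.9, 23.7]
force: [0.5, -1.2, -0.1]
gripper_width: 20.0
time_s: 59.9
ee_pos: [559.8, 81.4, 207.3]
ee_rot: [178.1, -1.9, 23.6]
force: [0.3, -0.7, 0.5]
gripper_width: 19.5
59.95 z [559.8  81.4 207.3] F [ 0.2 -0.6  0.2] tz [-0.119  0.174 -0.06 ] q6 74.8 [178.1  -1.9  23.6]
```

```bash
python3 -m jog '[[[0,0,0],10,0.15],[[0,0,0],10,0.15],[[0,0,0],10,0.15]]'|grep force; python3 y.py| grep -v 31[01]; python3 -m jog '[[[0,0,0],10,0.15],[[0,0,0],10,0.15]]'|grep force; python3 y.py| grep -v 31[01]
```

```text
force: [0.3, -0.8, 0.6]
yel [348.9 256.4] [346 249   7  15  57]
yel [333.5 312.1] [328 309  14   6  55]
60.375 z [559.7  80.9 207.2] F [ 0.2 -1.9 -0.8] tz [-0.383  0.202  0.009] q6 106.0 [179.2  -2.6  -7.5]
force: [1.0, -0.4, -0.6]
yel [343.3 253.3] [340 244   8  19  93]
60.675 z [559.5  80.6 207.2] F [ 0.2 -1.2  1.4] tz [-0.204  0.28   0.011] q6 126.5 [-179.9   -2.7  -28. ]
```

```bash
python3 -m jog '[[[0,0,0],0,0.3],[[0,0,0],0,0.45],[[0,0,0],0,0.5],[[0,0,-1],0,0.5],[[0,0,-1.5],0,0.5],[[0,0,-2],0,0.5],[[0,0,-2],0,0.5],[[0,0,0],0,0.5]]'
python3 - <<'E'
from h import *
mark(('scene','side','wrist'),211)
f=dict(np.load('pics/side.npz'));g=dict(np.load('pics/scene.npz'))
for n,F in(('side',f),('scene',g)):
    h=cv2.cvtColor(F['color'],cv2.COLOR_RGB2HSV);m=(((h[...,0]<8)|(h[...,0]>174))&(h[...,1]>110)).astype(np.uint8)
    k,l,st,c=cv2.connectedComponentsWithStats(m)
    for i in range(1,k):
        P=onz(F,*c[i],56)
        if st[i,4]>20 and abs(P[0]-559)<60 and abs(P[1]-80)<60: print(n,c[i],st[i],P)
E
```

```text
time_s: 61.68
ee_pos: [557.2, 82.9, 278.3]
ee_rot: [-179.7, -2.9, -27.4]
force: [0.5, -0.6, -0.2]
gripper_width: 45.3
scene [326.1 283.9] [3 3 8] [690.4 144.2]
side [344.6 183.3] [15  5 46] [662.5 111.7]
side [310.3 202.3] [2 2 3] [555.6  77.1]
wrist [296. 168.] [11 11 99] [618.8  73.1]
wrist [341.  224.1] [ 5  9 32] [575.8  64.7]
wrist [335.1 263.3] [13 12 76] [554.8  79.6]
wrist [437.7 338.4] [ 20  63 659] [475.8  42.2]
wrist [387.9 395.3] [ 358   25 6631] [451.3  90.9]
side [311.01058201 251.92063492] [302 244  19  16 189] [557.31138469  77.93735987  56.        ]
scene [341.90714286 284.77142857] [334 278  16  13 140] [562.9963829   87.08599651  56.        ]
```

```bash
python3 -c "
from workcell import job_done
print(job_done())"
```

```text
the job is handed in; nothing more can be done
None
```

I laid the sandstone disc in the nest, swung the arm to its stop, and screwed the spindle down by the ratchet cap. The job was handed in at about 62 s of the 72 s limit, with the gripper open and clear above the cap. No verdict was reported.

- **Disc:** the wrist camera showed it lying in the nest about 1.5–2 mm off centre, inside the 3 mm limit. That it lies flat I judged from the pictures; I could not measure it directly.
- **Arm:** I pushed the head until it stopped moving, at about 9 N. At the end, the cap mark sat about 0.7 mm from where I expected it, which is within measurement error. I did not push the arm again once the spindle was down.
- **Spindle:** I followed the cap down about 1 mm per rad. The spindle touched the disc after about 4.1 rad, when the thimble stopped turning and the height stopped falling. I turned on past that in two grips.
- **Clicks:** the clutch slipped 79–86° in all, which is about 5 to 6 clicks. I worked this out from the thimble's yellow mark because the torque reading was too noisy to count clicks.
- **Force:** the vertical reading stayed within about 2 N while turning, so I pressed down very little beyond the clutch force.
- **Problems:**
  - The tool tilted by up to about 13° after fast moves, and correcting that in free air took about 15 s.
  - The fixed cameras and the robot's own position disagreed by 3–6 mm near the gauge, so I relied on the wrist camera.
- **Other objects:** I touched none of the other things on the bench as far as I know, but I took no final picture to confirm it.

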